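# Scrap the short spindle, then key a sound one into the stirring drive and hold it down

## Task

One of the three steel spindles in the stand is a short reject: take it out and put it in the empty grey reject bin. Then take either sound spindle, put its nose into the hub of the stirring drive, turn it under light pressure until its key slips into the keyway, and push it fully home against the spring until its collar sits on the hub. Finish while still gripping the spindle and pressing it down; leave the other sound spindle in the stand and the other things on the bench where they are.

Things in the scene. Friction and masses are not known exactly. Their poses are not given: they have to be found in the camera images.
- spindle_a: Sound steel spindle, 84 mm tall, 0.15-0.26 kg, nose down in a well of the stand. Origin: centre of the nose's underside; z up the shaft. Shaft 20 mm wide, z 0 to 44 mm (lowest 3 mm tapers to 14 mm). Key on its -x side: 6 mm wide, out to 15 mm from the axis, z 14 to 40. Collar 40 mm wide, z 44 to 50. Grip bar z 50 to 84, 16 mm thick (x), 40 long (y). Key starts within 30 deg of the stand's -x.
- spindle_b: The second sound spindle, in another well: identical to spindle_a in shape, size, origin and axes, and just as good to use.
- spindle_short: The short reject: as the sound spindles but 18 mm shorter (66 mm tall), so its grip stands 18 mm lower in the stand. Origin: centre of the nose's underside; z up. Shaft z 0 to 26 mm, key (on -x) 14 to 22, collar 26 to 32, grip bar 32 to 66, 16 mm thick (x) by 40 mm long (y). In any of the three wells.
- stand: Fixed grey plastic stand, 66 mm (x) by 190 mm (y), 20 mm high; three round wells, 22 mm wide and 12 mm deep, at y = -60, 0 and +60 mm. Origin: centre of its underside.
- drive: Fixed stirring drive: white housing 190 mm (x) by 140 mm (y), 55 mm high, carrying the fixed steel hub, 50 mm across and 60 mm high, which does not turn. Origin: centre of the underside; -x is the front with the display, facing the robot within 15 degrees.
- hub_mouth (a point): Centre of the bore's mouth on the hub's flat top, 115 mm above the table; axes as the drive's. Bore 22 mm across its 8 flats. One keyway, 8.5 mm wide, out to 16.5 mm, all the way down; it points within 35 deg of the drive's -x, not measured: seen from above or felt by turning. Nose depths: 14 mm key rests on the hub's top; 36 meets the plunger; 44 home, collar on hub.
- plunger (a joint): Spring plunger in the bore: 0 m when up, 0.008 m when the collar is on the hub. It pushes the spindle up with 6 N at 0, growing to 12.4 N at 0.008 m, so an unheld spindle rises.
- reject_bin_in (a point): Centre of the inner floor (4 mm above the table) of the fixed open grey reject bin, outside 120 mm (x) by 130 mm (y) by 45 mm high, walls 4 mm. z up.
- beaker: Bystander: open glass beaker 68 mm wide, 85 mm high, behind the stand. Origin: centre of its underside.
- jar: Bystander: amber glass jar 52 mm wide, 75 mm high. Origin: centre of its underside.
- weight: Bystander: brass weight with a knob, 36 mm wide, 50 mm high. Origin: centre of its underside.
- plug: Bystander: white mains plug standing pins up, 42 mm wide, 52 mm high. Origin: centre of its underside.
- screwdriver: Bystander: black-handled screwdriver, 170 mm long, lying in front of the drive. Origin: its middle on the table; x along it.
Not all that is in view belongs to the job. Leave any turquoise look-alike of the spindle_b alone. What is shaped like the spindle_a but purple is not meant.

How it is judged:
By the outcome, as a careful person would: the job done as asked, in the order asked, and still so for the second after the job is handed in, while the arm keeps its last pose, push and grip.
It also fails if it takes over 72 s, if anything falls off the work surface, if the arm or the gripper's body presses on something with over 40 N, if the wrist force passes 120 N, or if a joint passes its speed limit or range.

## Robot

A 6-joint arm with a two-finger parallel gripper is mounted at the origin on the work surface. World frame = base frame: x ahead of the robot, y to its left, z up, the work surface at z = 0. Lengths are in m, angles in rad, forces in N, time in s.
With the tool pointing down it reaches from about 0.25 to 0.725 m from the base axis. Payload 4 kg.
Tool frame: the origin (TCP) lies on the centre line of the jaws, within the pads' length; the fingertips stand 14 mm ahead of it and the grasp point (between the pads) lies 5 mm behind it; z points along the fingers, x is the direction in which the jaws open and shut, and the axes are right-handed (so a half turn about z gives the same grasp; the last joint's range is limited). The gripper opens to 85 mm and grips with 20 to 120 N. Pads are 22 mm wide; open, the fingers measure 114 mm over their backs; the gripper's body (76 mm by 85 mm) begins 54 mm behind the grasp point. The pads swing forward as they close: fully open they stand 13 mm farther back than shut.
Start: joints at [1.343, 0.241, 0.005, 1.335, 0, 1.571], TCP at [0.113, 0.487, 0.245] pointing down, gripper open.
Joint ranges: [-2.72, 2.72], [-1.05, 1.87], [-1.09, 1.28], [-1.99, 2.15], [-1.42, 1.44], [-3.14, 3.14]. Speed limits (rad/s): [2.79, 2.79, 3.14, 3.14, 3.14, 3.14].

## Interface

Orientations are given as a unit quaternion [x, y, z, w].
In Python, from workcell import get_obs, optics, ticket gives the robot as it stands.
- The arm moves only by the shell command python3 -m inch 'ROWS'. ROWS is JSON, a list that holds one entry, the list of rows, each a list of 5 numbers: the finger opening in cm, from 0 to 8.54, then the shift along the tool's x, y, z in cm, then the turn about the tool's z in degrees. In form: [[[fingers, dx, dy, dz, roll], ...]]. A call has exactly 5 rows; each row is the pose to reach, as a shift and turn from the pose measured when the call began, along the tool's axes at that moment; what a row does not reach only later rows make up. A row lasts 1/8 s, in which the tool goes at most 62.5 mm and 10.7 degrees, less where a joint would pass 70% of its speed; a pose out of reach is approached as far as the arm can. A call with a gripper value outside its range is refused whole. The fingers move at their own pace and stop on an object; the grip force is fixed at half the most. Time passes only in rows, so rows that repeat a pose let the fingers close, or fill a call up. It gives the time, the measured TCP pose, the force and the opening at its end, in the units of the state.
- get_obs(): the state, without advancing time (a new reading comes with each control period).
- optics.camera(name): name is "side" or "top"; returns (picture, depth): 384x512x3 uint8, red, green, blue; 384x512 float32, m along the optical axis (not along the pixel's ray), 0 where there is no reading.
- optics.camera_info(name): a dict with "vfov" (degrees; the focal length in pixels is half the picture's height over the tangent of half this angle, whatever the lens; pixels are square), "cx", "cy" (the principal point, pixels), "k1" (the pictures are not rectified: a ray, as slopes to the right and down, at radius r is drawn at 1 + k1 r^2 times it, then the intrinsics apply), "R" (3x3) and "t" (3): a world point X has camera coordinates R X + t. Camera axes: x right, y down, z forward; pixel columns grow to the right and rows downward; lengths in m; the calibration is good to about 2 mm. A picture is of the moment at which its call begins. camera_info takes no time and is no camera call.
- ticket.job_done(): hands the job in, once; it reports no verdict.
The state is a dict: "clock": time; "joint_pos": joint angles; "joint_vel": joint speeds; "tau": joint torques, N m; "eef_pos": TCP position; "tool_rot": TCP orientation; "ft_force": force on the tool from outside, world axes, zero at the start; "ft_torque": the same for the moment, N m; "grip_width": finger opening in m.
Only numpy, scipy, OpenCV 4.12 (cv2) and the standard library are available. Lean on these libraries where they do the work, as an engineer would, in place of code of your own. Each camera call takes 0.05 s, during which the arm holds its last target.

## Working session

There is one attempt and no reset: what is moved stays moved. The work goes in short steps, Python scripts to look and compute and a shell command to move; the robot and the scene stay as the last step left them, time stands still between calls to the robot, and variables do not carry over. Pictures are saved under pics/ and viewed, and the job is handed in when it is done.

```bash
ls; mkdir -p pics; cat > h.py <<'E'
import numpy as np, cv2
from workcell import get_obs, optics, ticket
def cam(n):
    p,d=optics.camera(n); np.savez('%s.npz'%n,p=p,d=d); return p,d
def load(n):
    z=np.load('%s.npz'%n); return z['p'],z['d']
def K(n):
    c=optics.camera_info(n); f=192/np.tan(np.radians(c['vfov'])/2)
    return c,np.array([[f,0,c['cx']],[0,f,c['cy']],[0,0,1.]]),np.array([c['k1'],0,0,0,0.])
def ray(n,px):
    c,k,D=K(n); R=np.array(c['R']);t=np.array(c['t'])
    u=cv2.undistortPoints(np.array(px,float).reshape(-1,1,2),k,D).reshape(-1,2)
    d=np.c_[u,np.ones(len(u))]@R
    return -R.T@t,d
def plane(n,px,z):
    o,d=ray(n,px); return o+d*((z-o[2])/d[:,2])[:,None]
def proj(n,X):
    c,k,D=K(n); r=cv2.Rodrigues(np.array(c['R'],float))[0]
    return cv2.projectPoints(np.array(X,float).reshape(-1,3),r,np.array(c['t'],float),k,D)[0].reshape(-1,2)
def cloud(n,d):
    c,k,D=K(n); v,u=np.mgrid[0:384,0:512]
    o,r=ray(n,np.c_[u.ravel(),v.ravel()])
    return (o+r*d.ravel()[:,None]).reshape(384,512,3)
def save(name,p,s=1,roi=None):
    if roi: x0,y0,x1,y1=roi; p=p[y0:y1,x0:x1]
    cv2.imwrite('pics/'+name,cv2.cvtColor(cv2.resize(p,None,fx=s,fy=s,interpolation=cv2.INTER_CUBIC),cv2.COLOR_RGB2BGR))
E
python3 - <<'E'
from h import *
for n in('top','side'):
    p,d=cam(n); save(n+'0.png',p,1.5); c=optics.camera_info(n); print(n,c,(d>0).mean())
print(get_obs())
E
```

```text
pics
top {'vfov': 49.05558672007912, 'cx': 257.5915373403862, 'cy': 188.76635846797845, 'k1': -0.1363315914164839, 'R': array([[-0.01105142, -0.99992898, -0.00446152],
       [-0.98767976,  0.01161234, -0.15605717],
       [ 0.1560979 ,  0.0026819 , -0.98773795]]), 't': array([-0.07719348,  0.51796043,  1.10395565])} 0.9959513346354166
side {'vfov': 54.29423366412911, 'cx': 253.2730485654524, 'cy': 191.86719836875028, 'k1': -0.08240705913722114, 'R': array([[-0.74336281, -0.66884116, -0.00795201],
       [-0.52894104,  0.59506902, -0.60507375],
       [ 0.40943022, -0.44558318, -0.79612971]]), 't': array([0.3532565 , 0.36844389, 0.69553584])} 0.9959462483723959
{'clock': 0.1, 'joint_pos': array([1.34304500e+00, 2.41312801e-01, 3.85138103e-03, 1.33516167e+00,
       1.28869538e-05, 1.57080482e+00]), 'joint_vel': array([-4.83163318e-04,  6.04435744e-05,  2.71860347e-03, -1.55497326e-04,
        2.00816264e-03,  4.23012999e-04]), 'tau': array([-1.19106735e-03, -3.73136222e+01,  2.53010738e+01,  1.08724041e-02,
       -7.54458188e-05,  9.17013836e-06]), 'eef_pos': array([0.11277088, 0.48657468, 0.24451144]), 'tool_rot': array([ 7.82877627e-01,  6.22175045e-01, -7.19071592e-04,  5.63246001e-04]), 'ft_force': array([-0.33662738,  1.8147974 ,  0.78049336]), 'ft_torque': array([-0.00357313, -0.0200244 ,  0.00845363]), 'grip_width': 0.0856368739139222}
```

View pics/top0.png

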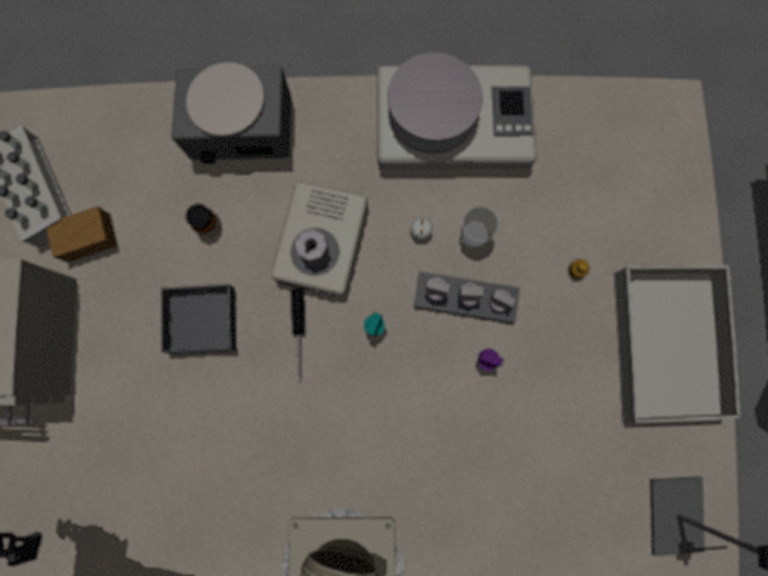

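View pics/side0.png

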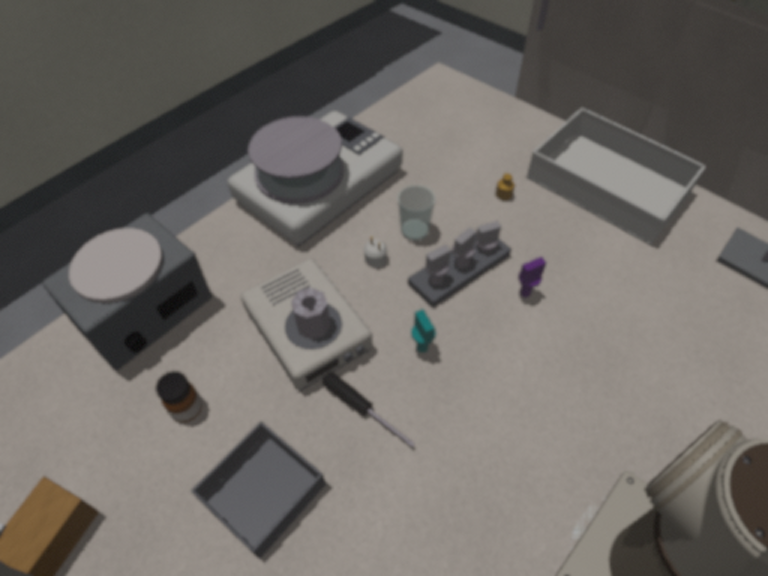

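Candidates, in 1.5x top-view pixels: grey spindles in the stand at (437,289), (471,294) and (503,300). The turquoise look-alike at (374,325) and the purple one at (489,360) are to be left alone. The reject bin is the dark tray at (200,320); the large white box at (680,340) is too big. Next I'll take a close crop and depths.

```bash
python3 - <<'E'
from h import *
p,d=load('top'); q,e=load('side')
a=cv2.resize(p[165:225,270:350],None,fx=7,fy=7,interpolation=cv2.INTER_CUBIC)
a=np.clip(a.astype(float)*1.5,0,255).astype(np.uint8)
save('c_stand.png',a)
b=cv2.resize(q[140:205,265:350],None,fx=7,fy=7,interpolation=cv2.INTER_CUBIC)
save('c_stand_side.png',np.clip(b.astype(float)*1.5,0,255).astype(np.uint8))
h=cv2.resize(p[115:205,175:250],None,fx=6,fy=6,interpolation=cv2.INTER_CUBIC)
save('c_hub.png',np.clip(h.astype(float)*1.5,0,255).astype(np.uint8))
C=cloud('top',d); S=cloud('side',e)
for nm,C_ in(('top',C),('side',S)):
    m=(C_[...,2]>0.03)&(C_[...,2]<0.11)&(C_[...,0]>0.3)
    n,l,st,ce=cv2.connectedComponentsWithStats(m.astype(np.uint8))
    for i in range(1,n):
        if st[i,4]>15:
            P=C_[l==i]; print(nm,ce[i].round(),st[i,4],P.mean(0).round(3),P[:,2].max().round(3),P.min(0).round(3),P.max(0).round(3))
E
```

```text
top [311.  84.] 4447 [ 0.809 -0.237  0.064] 0.11 [ 0.737 -0.368  0.03 ] [ 0.94  -0.067  0.11 ]
top [161.  94.] 998 [0.783 0.182 0.072] 0.11 [0.75  0.101 0.03 ] [0.903 0.3   0.11 ]
top [ 31. 137.] 2797 [0.672 0.564 0.065] 0.11 [0.571 0.438 0.03 ] [0.841 0.679 0.11 ]
top [213. 158.] 3195 [0.6   0.037 0.055] 0.11 [ 0.497 -0.047  0.031] [0.709 0.128 0.11 ]
top [134. 146.] 343 [0.637 0.256 0.066] 0.08 [0.615 0.236 0.03 ] [0.662 0.284 0.08 ]
top [320. 149.] 310 [ 0.621 -0.254  0.064] 0.088 [ 0.584 -0.284  0.031] [ 0.65  -0.218  0.088]
top [281. 151.] 153 [ 0.623 -0.148  0.036] 0.054 [ 0.603 -0.169  0.03 ] [ 0.645 -0.13   0.054]
top [206. 163.] 61 [0.581 0.051 0.085] 0.109 [0.565 0.04  0.056] [0.588 0.059 0.109]
top [387. 177.] 87 [ 0.546 -0.441  0.041] 0.054 [ 0.53  -0.458  0.03 ] [ 0.562 -0.427  0.054]
top [454. 215.] 1543 [ 0.435 -0.624  0.054] 0.075 [ 0.3   -0.718  0.03 ] [ 0.541 -0.514  0.075]
top [ 36. 225.] 1277 [0.42  0.523 0.072] 0.11 [0.301 0.518 0.03 ] [0.541 0.529 0.11 ]
top [291. 192.] 184 [ 0.503 -0.171  0.077] 0.095 [ 0.486 -0.191  0.05 ] [ 0.524 -0.151  0.095]
top [129. 211.
[... 1139 characters left out ...]
] 2038 [0.772 0.208 0.072] 0.11 [0.75  0.099 0.03 ] [0.906 0.3   0.11 ]
side [204. 214.] 3878 [0.59  0.046 0.056] 0.11 [ 0.496 -0.05   0.03 ] [0.71  0.125 0.11 ]
side [354. 181.] 273 [ 0.376 -0.26   0.067] 0.087 [ 0.36  -0.284  0.03 ] [ 0.397 -0.244  0.087]
side [206. 202.] 61 [0.584 0.036 0.097] 0.11 [0.575 0.031 0.079] [0.589 0.048 0.11 ]
side [282. 218.] 287 [ 0.44  -0.058  0.068] 0.087 [ 0.421 -0.08   0.042] [ 0.463 -0.044  0.087]
side [117. 262.] 605 [0.633 0.259 0.063] 0.078 [0.615 0.232 0.031] [0.667 0.283 0.078]
side [173. 322.] 816 [0.456 0.261 0.041] 0.048 [0.394 0.195 0.03 ] [0.52  0.33  0.048]
side [ 26. 351.] 2323 [0.613 0.495 0.056] 0.107 [0.541 0.436 0.03 ] [0.668 0.562 0.107]
```

View pics/c_stand.png

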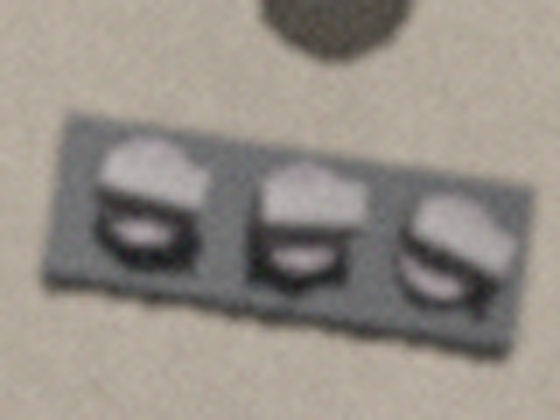

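View pics/c_stand_side.png

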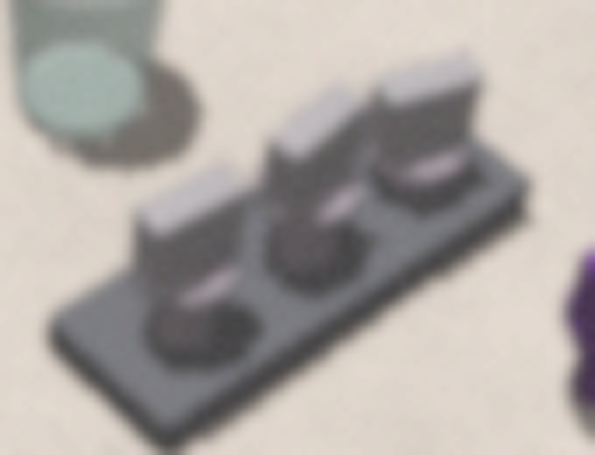

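View pics/c_hub.png

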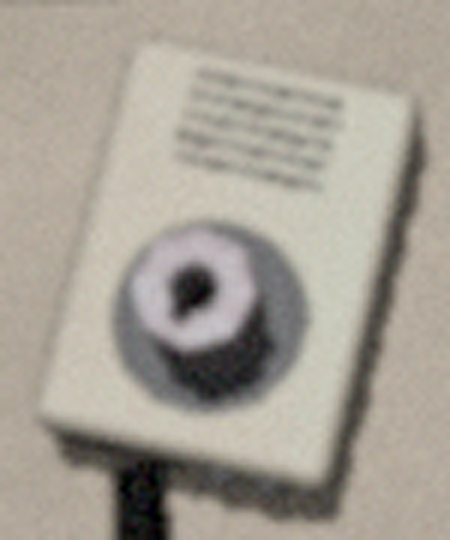

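```bash
python3 - <<'E'
from h import *
C=cloud('top',load('top')[1]);S=cloud('side',load('side')[1])
def rect(P): return cv2.minAreaRect((P[:,:2]*1000).astype(np.float32))
for lo,hi in((0.086,0.1),(0.086,0.1),(0.068,0.083)): pass
for nm,c,zl in(('mid/left',(.503,-.171),(.086,.100)),('mid',(.493,-.230),(.086,.1)),('short',(.482,-.288),(.069,.083))):
  for k,A in(('top',C),('side',S)):
    m=(np.hypot(A[...,0]-c[0],A[...,1]-c[1])<.028)&(A[...,2]>zl[0])&(A[...,2]<zl[1])
    P=A[m]; r=rect(P); X=P[:,:2]-P[:,:2].mean(0); w,v=np.linalg.eigh(X.T@X)
    print(nm,k,len(P),P.mean(0).round(4),np.median(P[:,2]).round(4),r,'long axis',v[:,1].round(3),np.degrees(np.arctan2(v[1,1],v[0,1])).round(1))
# stand top
for k,A in(('top',C),('side',S)):
    m=(A[...,2]>.014)&(A[...,2]<.026)&(np.hypot(A[...,0]-.49,A[...,1]+.23)<.12)
    P=A[m]; print('stand',k,len(P),rect(P),np.median(P[:,2]))
    m=(A[...,2]>.038)&(np.hypot(A[...,0]-.458,A[...,1]-.265)<.1); P=A[m]; print('bin',k,rect(P),P[:,2].max())
    m=(A[...,2]>.11)&(A[...,2]<.13)&(np.hypot(A[...,0]-.57,A[...,1]-.045)<.06); P=A[m]; print('hub',k,rect(P),P.mean(0),cv2.minEnclosingCircle((P[:,:2]*1000).astype(np.float32)))
    m=(A[...,2]>.05)&(A[...,2]<.06)&(np.hypot(A[...,0]-.6,A[...,1]-.04)<.15); P=A[m]; print('drive',k,rect(P))
E
```

```text
mid/left top 97 [ 0.505  -0.1714  0.0912] 0.0914 ((505.4940490722656, -171.6138916015625), (39.16942596435547, 16.591154098510742), 73.6426773071289) long axis [0.264 0.964] 74.7
mid/left side 102 [ 0.5043 -0.1742  0.0911] 0.0914 ((504.45867919921875, -174.9095458984375), (40.22625732421875, 16.198829650878906), 74.88761901855469) long axis [0.293 0.956] 73.0
mid top 96 [ 0.4948 -0.2309  0.0913] 0.0913 ((494.9104919433594, -231.20425415039062), (39.86408233642578, 13.90987491607666), 89.68828582763672) long axis [0.006 1.   ] 89.7
mid side 97 [ 0.4943 -0.2331  0.0914] 0.0918 ((495.6567687988281, -234.55433654785156), (40.180721282958984, 17.343809127807617), 87.95814514160156) long axis [0.077 0.997] 85.6
short top 91 [ 0.4846 -0.2897  0.0733] 0.0735 ((484.34515380859375, -290.3797912597656), (40.38099670410156, 15.720747947692871), 64.99034118652344) long axis [0.464 0.886] 62.3
short side 70 [ 0.4839 -0.2917  0.0726] 0.0727 ((483.84124755859375, -292.044921875), (37.96208953857422, 16.801694869995117), 61.304630279541016) long axis [0.456 0.89 ] 62.9
stand top 1083 ((530.0642700195
[... 434 characters left out ...]
76879883)
drive top ((604.509521484375, 39.68267059326172), (139.7160186767578, 189.5487823486328), 75.86686706542969)
stand side 966 ((500.3223876953125, -239.34130859375), (194.88967895507812, 167.10227966308594), 49.435630798339844) 0.02019021854327463
bin side ((457.0653381347656, 262.4542541503906), (120.6023941040039, 130.06961059570312), 2.576113700866699) 0.04834778960017194
hub side ((575.8347778320312, 42.675682067871094), (50.67550277709961, 51.53339767456055), 17.438318252563477) [0.57500616 0.04330344 0.11462098] ((576.747802734375, 42.91691589355469), 27.71363067626953)
drive side ((604.88427734375, 36.73478698730469), (139.12747192382812, 189.8047332763672), 76.22615051269531)
```

The crops show the low spindle in the right-hand well (top px 334,200), with its grip top at 73 mm against 91 mm for the other two. All three are grey. The hub is at (206,163), with its keyway notch pointing front-left. Next is a helper that works out tool-frame shifts.

```bash
cat > go.py <<'E'
import sys
from h import *
from scipy.spatial.transform import Rotation as Ro
def st(o=None):
    o=o or get_obs(); R=Ro.from_quat(o['tool_rot']).as_matrix()
    return o,R,np.degrees(np.arctan2(R[1,0],R[0,0]))
def need(x,y,z,ang):
    o,R,a=st(); s=R.T@(np.array([x,y,z])-o['eef_pos'])*100
    print('shift cm',s.round(2),'roll',round((a-ang+180)%360-180,1),'| at',o['eef_pos'].round(4),'ang',round(a,1),'tilt',(R[:,2]).round(3),'F',o['ft_force'].round(1),'T',o['ft_torque'].round(2),'w',round(o['grip_width']*1000,1),'t',round(float(o['clock']),2),'j6',o['joint_pos'][5].round(2))
if __name__=='__main__': need(*map(float,sys.argv[1:5]))
E
python3 go.py .484 -.291 .2 -27.5
```

```text
shift cm [-67.36  53.72   4.57] roll 104.5 | at [0.1128 0.4866 0.2445] ang 77.0 tilt [-0.    -0.002 -1.   ] F [-0.3  1.8  0.8] T [-0.   -0.02  0.01] w 85.6 t 0.1 j6 1.57
```

```bash
python3 -m inch '[[[8.5,-3,2.4,0,8],[8.5,-7.5,6,0,17],[8.5,-12,9.6,0,26],[8.5,-16.5,13.2,0,35],[8.5,-21,16.8,0,43]]]'; python3 go.py .484 -.291 .2 -27.5
```

```text
clock: 0.72
eef_pos: [0.2293, 0.2423, 0.2447]
tool_rot: [0.957, 0.29, -0.0, 0.001]
ft_force: [1.4, 0.6, 0.3]
grip_width: 0.0848
shift cm [-8.43 58.49  4.57] roll 61.2 | at [0.2293 0.2423 0.2447] ang 33.7 tilt [-0.    -0.002 -1.   ] F [1.4 0.6 0.3] T [ 0.   -0.09 -0.02] w 84.8 t 0.72 j6 1.8
```

```bash
python3 go.py .484 -.291 .2 -27.5
```

```text
shift cm [-8.43 58.49  4.57] roll 61.2 | at [0.2293 0.2423 0.2447] ang 33.7 tilt [-0.    -0.002 -1.   ] F [1.4 0.6 0.3] T [ 0.   -0.09 -0.02] w 84.8 t 0.72 j6 1.8
```

```bash
python3 -m inch '[[[8.5,-1,6,0.5,9],[8.5,-2,12,1,18],[8.5,-2.8,18,1.5,27],[8.5,-3.6,24,2,36],[8.5,-4.4,30,2.5,45]]]'; python3 go.py .484 -.291 .2 -27.5
```

```text
clock: 1.35
eef_pos: [0.3597, -0.0337, 0.2201]
tool_rot: [0.995, -0.101, 0.0, 0.001]
ft_force: [1.4, 0.7, 0.3]
grip_width: 0.0852
shift cm [17.35 22.7   2.06] roll 15.9 | at [ 0.3597 -0.0337  0.2201] ang -11.6 tilt [ 0.001 -0.002 -1.   ] F [1.4 0.7 0.3] T [ 0.03 -0.06  0.01] w 85.2 t 1.35 j6 1.68
```

```bash
python3 -m inch '[[[8.5,3.4,4.5,0.5,4],[8.5,7,9.2,1,8],[8.5,10.6,14,1.5,12],[8.5,14,18.4,2,16],[8.5,17.35,22.7,5,16]]]'; python3 go.py .484 -.291 .11 -27.5
```

```text
clock: 1.98
eef_pos: [0.4858, -0.2938, 0.1716]
tool_rot: [0.971, -0.239, 0.003, 0.001]
ft_force: [1.1, -0.6, -0.1]
grip_width: 0.0851
shift cm [-0.33 -0.17  6.16] roll -0.2 | at [ 0.4858 -0.2938  0.1716] ang -27.7 tilt [ 0.004 -0.004 -1.   ] F [ 1.1 -0.6 -0.1] T [ 0.11 -0.05 -0.03] w 85.1 t 1.98 j6 1.51
```

```bash
python3 -m inch '[[[8.5,-0.1,-0.1,2,0],[8.5,-0.3,-0.2,4,0],[8.5,-0.3,-0.2,6,0],[8.5,-0.3,-0.2,6.5,0],[8.5,-0.3,-0.2,6.5,0]]]'; python3 go.py .484 -.291 .057 -27.5; python3 - <<'E'
from h import *
p,d=cam('side'); save('s1.png',p,6,(270,110,390,200))
p,d=cam('top'); save('t1.png',p,6,(270,140,390,230))
E
```

```text
clock: 2.6
eef_pos: [0.4842, -0.2907, 0.1064]
tool_rot: [0.971, -0.239, 0.002, 0.001]
ft_force: [0.4, 0.4, 1.3]
grip_width: 0.0853
shift cm [-0.03  0.03  4.94] roll -0.1 | at [ 0.4842 -0.2907  0.1064] ang -27.6 tilt [ 0.004 -0.003 -1.   ] F [0.4 0.4 1.3] T [-0.01 -0.03  0.01] w 85.3 t 2.6 j6 1.51
```

View pics/s1.png

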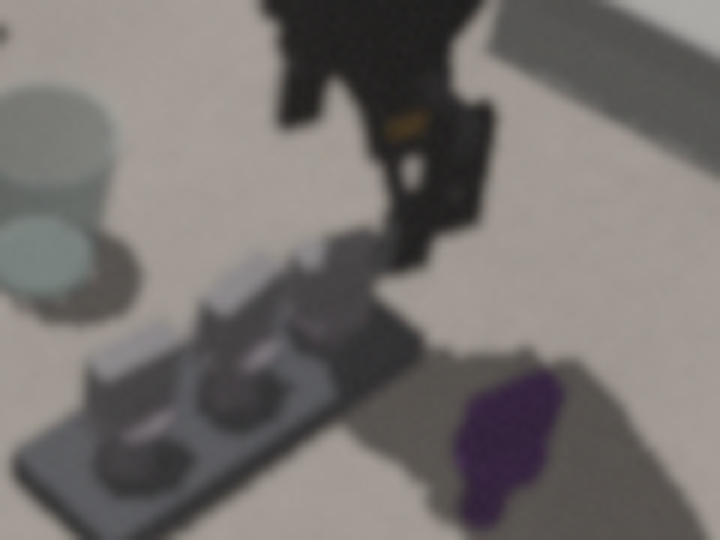

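View pics/t1.png

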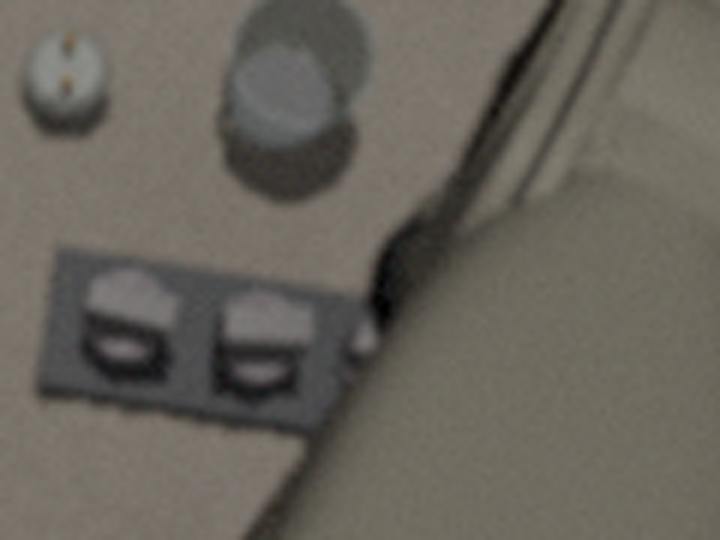

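The side crop shows the open fingers straddling the low right-hand spindle (bar at 345,260 in the crop). The purple one and the beaker are clear. Descending to grip.

```bash
python3 -m inch '[[[8.5,0,0,1.5,0],[8.5,0,0,3,0],[8.5,0,0,4.5,0],[8.5,0,0,4.9,0],[8.5,0,0,4.9,0]]]'; python3 -m inch '[[[5,0,0,0,0],[3,0,0,0,0],[0.5,0,0,0,0],[0.5,0,0,0,0],[0.5,0,0,0,0]]]'; python3 go.py .484 -.291 .2 -27.5
```

```text
clock: 3.32
eef_pos: [0.4849, -0.2912, 0.0578]
tool_rot: [0.971, -0.239, 0.003, 0.001]
ft_force: [0.1, 0.3, -0.0]
grip_width: 0.0848
clock: 3.95
eef_pos: [0.485, -0.2912, 0.0583]
tool_rot: [0.971, -0.239, 0.003, 0.001]
ft_force: [-0.5, 0.4, 3.1]
grip_width: 0.0152
shift cm [-1.000e-02  5.000e-02 -1.418e+01] roll -0.1 | at [ 0.485  -0.2912  0.0583] ang -27.6 tilt [ 0.005 -0.004 -1.   ] F [-0.5  0.4  3.1] T [ 0.08  0.17 -0.02] w 15.2 t 3.95 j6 1.51
```

```bash
python3 -m inch '[[[0.5,0,0,-1,0],[0.5,0,0,-3,0],[0.5,0,0,-7,0],[0.5,0,0,-12,0],[0.5,0,0,-16.5,0]]]'; python3 go.py .457 .264 .22 0; python3 - <<'E'
from h import *
p,d=cam('side'); save('s2.png',p,3,(230,60,430,240))
E
```

```text
clock: 4.58
eef_pos: [0.484, -0.2904, 0.2252]
tool_rot: [0.971, -0.239, 0.003, 0.002]
ft_force: [0.5, -0.5, -2.0]
grip_width: 0.0151
shift cm [-28.12 -47.86   0.26] roll -27.6 | at [ 0.484  -0.2904  0.2252] ang -27.6 tilt [ 0.005 -0.004 -1.   ] F [ 0.5 -0.5 -2. ] T [-0.04 -0.11 -0.04] w 15.1 t 4.58 j6 1.51
```

View pics/s2.png

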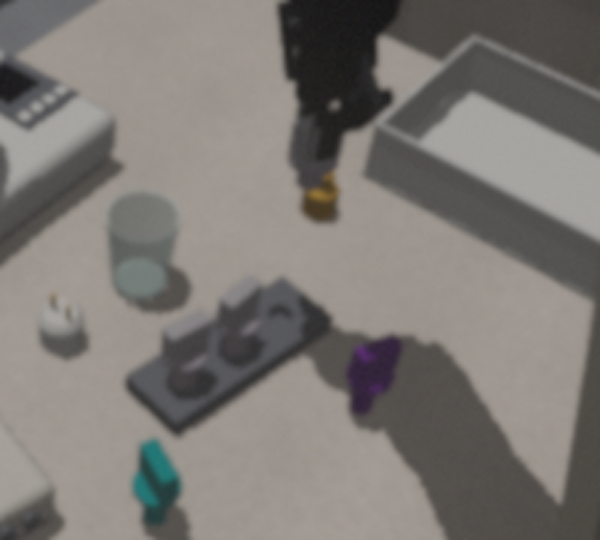

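The spindle is out of the right well (crop 280,315, now empty) and held. Carrying it to the bin.

```bash
python3 -m inch '[[[0.5,-2,-3.4,0,-3],[0.5,-5,-8.5,0,-7],[0.5,-8,-13.7,0,-12],[0.5,-11,-18.8,0,-17],[0.5,-14,-23.9,0,-21]]]'; python3 go.py .457 .264 .22 0
```

```text
clock: 5.25
eef_pos: [0.473, -0.0135, 0.2295]
tool_rot: [0.998, -0.057, 0.008, 0.005]
ft_force: [1.6, 0.4, -1.9]
grip_width: 0.015
shift cm [ -4.76 -27.39   0.64] roll -6.5 | at [ 0.473  -0.0135  0.2295] ang -6.5 tilt [ 0.015 -0.01  -1.   ] F [ 1.6  0.4 -1.9] T [-0.02 -0.05  0.07] w 15.0 t 5.25 j6 1.66
```

```bash
python3 -m inch '[[[0.5,-1,-5.5,0,-2],[0.5,-2,-11,0,-4],[0.5,-3,-17,0.2,-6],[0.5,-4,-22.5,0.5,-6.5],[0.5,-4.76,-27.4,2,-6.5]]]'; python3 go.py .457 .264 .06 0
```

```text
clock: 5.88
eef_pos: [0.4573, 0.2664, 0.2074]
tool_rot: [1.0, 0.0, 0.009, 0.004]
ft_force: [0.2, 0.1, -1.2]
grip_width: 0.0148
shift cm [-0.29  0.11 14.74] roll 0.0 | at [0.4573 0.2664 0.2074] ang 0.0 tilt [ 0.018 -0.009 -1.   ] F [ 0.2  0.1 -1.2] T [-0.01 -0.04 -0.04] w 14.8 t 5.88 j6 2.11
```

```bash
python3 -m inch '[[[0.5,-0.1,0,2,0],[0.5,-0.2,0,5.5,0],[0.5,-0.25,0.1,9.5,0],[0.5,-0.3,0.1,12,0],[0.5,-0.3,0.1,12,0]]]'; python3 go.py .457 .264 .06 0
python3 - <<'E'
from h import *
p,d=cam('side'); save('s3.png',p,3,(80,200,280,384))
E
```

```text
clock: 6.5
eef_pos: [0.4545, 0.2632, 0.0852]
tool_rot: [1.0, 0.0, 0.006, 0.006]
ft_force: [-0.9, 0.2, -1.5]
grip_width: 0.0149
shift cm [ 0.22 -0.1   2.53] roll 0.0 | at [0.4545 0.2632 0.0852] ang 0.0 tilt [ 0.013 -0.011 -1.   ] F [-0.9  0.2 -1.5] T [ 0.04  0.07 -0.01] w 14.9 t 6.5 j6 2.1
```

View pics/s3.png

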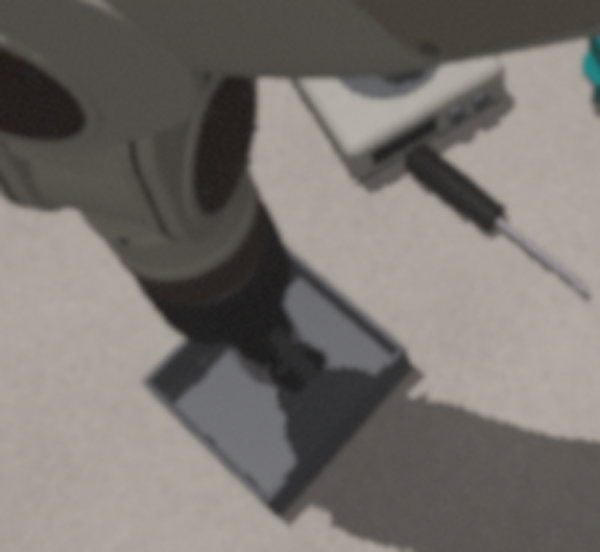

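The gripper is over the middle of the dark tray (crop 295,365). Lowering and releasing.

```bash
python3 -m inch '[[[0.5,0,0,1,0],[0.5,0.1,0,2,0],[0.5,0.1,0,2.8,0],[0.5,0.1,0,2.9,0],[0.5,0.1,0,2.9,0]]]'; python3 go.py .457 .264 .055 0
```

```text
clock: 7.18
eef_pos: [0.4573, 0.2638, 0.0579]
tool_rot: [1.0, 0.0, 0.008, 0.005]
ft_force: [-0.1, 0.3, -3.2]
grip_width: 0.0149
shift cm [-0.04 -0.03  0.29] roll 0.0 | at [0.4573 0.2638 0.0579] ang 0.0 tilt [ 0.016 -0.01  -1.   ] F [-0.1  0.3 -3.2] T [-0.02  0.03  0.05] w 14.9 t 7.17 j6 2.1
```

```bash
python3 -m inch '[[[0.5,0,0,0.3,0],[2.5,0,0,0.3,0],[4.2,0,0,0.3,0],[4.2,0,0,0.3,0],[4.2,0,0,0.3,0]]]';  python3 -m inch '[[[4.2,0,0,0,0],[4.2,0,0,-2,0],[4.2,0,0,-6,0],[4.2,0,0,-12,0],[4.2,0,0,-16,0]]]';python3 go.py .457 .264 .055 0
python3 - <<'E'
from h import *
p,d=cam('side'); save('s4.png',p,3,(80,200,280,384))
E
```

```text
clock: 7.8
eef_pos: [0.4575, 0.2638, 0.0551]
tool_rot: [1.0, 0.0, 0.008, 0.005]
ft_force: [-0.0, -0.1, 0.7]
grip_width: 0.0423
clock: 8.43
eef_pos: [0.4555, 0.2657, 0.218]
tool_rot: [1.0, 0.0, 0.01, 0.004]
ft_force: [0.2, 0.6, -0.6]
grip_width: 0.0419
shift cm [-0.16  0.04 16.3 ] roll 0.0 | at [0.4555 0.2657 0.218 ] ang 0.0 tilt [ 0.019 -0.008 -1.   ] F [ 0.2  0.6 -0.6] T [ 0.01 -0.01 -0.01] w 41.9 t 8.43 j6 2.11
```

View pics/s4.png

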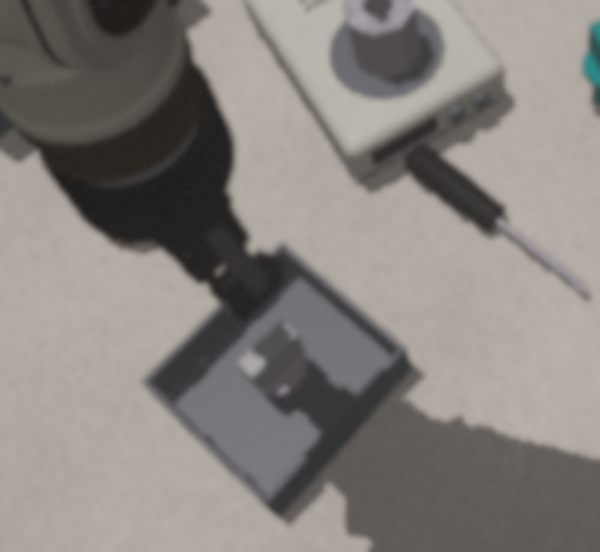

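The side crop shows the reject inside the dark tray (275,360). Now I'll rectify the hub's top plane from both clean initial views to get the bore centre and keyway.

```bash
python3 - <<'E'
from h import *
out=[]
for n in('top','side'):
    p,d=load(n)
    cx,cy=(.5755,.0450); S=0.00025; N=240
    i,j=np.mgrid[0:N,0:N]
    X=np.stack([cx+(N/2-i)*S, cy+(N/2-j)*S, np.full((N,N),.115)],-1)
    uv=proj(n,X).reshape(N,N,2).astype(np.float32)
    g=cv2.remap(p,uv[...,0],uv[...,1],cv2.INTER_CUBIC); out.append(cv2.resize(g,None,fx=1.6,fy=1.6))
    gr=cv2.cvtColor(g,cv2.COLOR_RGB2GRAY)
    th,_=cv2.threshold(gr,0,255,cv2.THRESH_OTSU)
    # bright annulus
    b=(gr>th).astype(np.uint8); cs,_=cv2.findContours(b,cv2.RETR_CCOMP,cv2.CHAIN_APPROX_NONE); 
    nn,l,stt,ce=cv2.connectedComponentsWithStats(b); k=l[int(N/2):][0,0]
    cs,h=cv2.findContours(b,cv2.RETR_CCOMP,cv2.CHAIN_APPROX_NONE)
    for c,hh in zip(cs,h[0]):
        a=cv2.contourArea(c)
        if a>500:
            (x,y),r=cv2.minEnclosingCircle(c); m=cv2.moments(c)
            w=lambda x,y:(round(cx+(N/2-y)*S,4),round(cy+(N/2-x)*S,4))
            print(n,th,'hole' if hh[3]>=0 else 'outer','area mm2',a*S*S*1e6,'encl',w(x,y),r*S*1000,'cent',w(m['m10']/m['m00'],m['m01']/m['m00']))
save('hubrect.png',np.hstack(out))
E
```

```text
top 87.0 outer area mm2 2737.6875000000005 encl (0.5846, 0.0451) 36.4481315612793 cent (0.5798, 0.0477)
top 87.0 hole area mm2 398.40625000000006 encl (0.5729, 0.0482) 13.365790367126465 cent (0.5739, 0.0473)
side 124.0 outer area mm2 3002.28125 encl (0.5756, 0.0451) 42.249656677246094 cent (0.5794, 0.0422)
side 124.0 hole area mm2 442.21875 encl (0.5733, 0.0449) 14.206787109375 cent (0.5745, 0.0441)
```

View pics/hubrect.png

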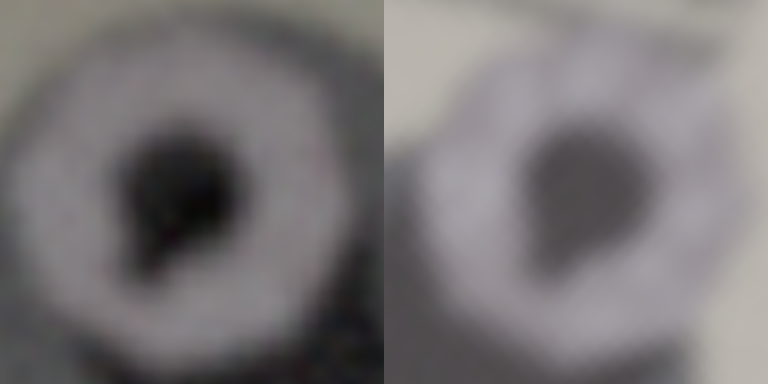

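Both views agree that the keyway points about 26.5° from world -x towards +y, so the fitted spindle yaw is about -26.5°. The bore is near (0.576, 0.045), with the usual 3 mm y disagreement between the cameras. I'll use the left sound spindle, which has a yaw of -16°.

```bash
python3 go.py .5047 -.173 .2 -16
```

```text
shift cm [ 4.63 43.99  2.6 ] roll 16.0 | at [0.4576 0.267  0.2233] ang 0.0 tilt [ 0.026 -0.003 -1.   ] F [1.1 1.  2.9] T [ 0.05 -0.1  -0.06] w 41.9 t 8.47 j6 2.11
```

```bash
python3 -m inch '[[[6,0.5,4.5,0.3,2],[6,1.1,10.5,0.7,4],[6,1.7,16.5,1,6],[6,2.2,21,1.3,8],[6,2.3,22,1.3,8]]]'; python3 go.py .5047 -.173 .2 -16
```

```text
clock: 9.1
eef_pos: [0.4808, 0.0445, 0.2113]
tool_rot: [0.997, -0.072, 0.013, 0.001]
ft_force: [1.3, 0.3, 0.1]
grip_width: 0.0601
shift cm [ 5.44 21.18  1.28] roll 7.8 | at [0.4808 0.0445 0.2113] ang -8.2 tilt [ 0.026 -0.004 -1.   ] F [1.3 0.3 0.1] T [ 0.03  0.05 -0.04] w 60.1 t 9.1 j6 1.81
```

```bash
python3 -m inch '[[[6,2.2,8,-1.3,4],[6,4,14,-1.3,8],[6,5,19,-1.3,8],[6,5.4,21.2,-1.3,8],[6,5.4,21.2,-1.3,8]]]'; python3 go.py .5047 -.173 .2 -16
```

```text
clock: 9.72
eef_pos: [0.5038, -0.1746, 0.2253]
tool_rot: [0.99, -0.142, 0.013, 0.0]
ft_force: [-0.2, -0.2, 0.5]
grip_width: 0.0598
shift cm [-0.03 -0.17  2.53] roll -0.4 | at [ 0.5038 -0.1746  0.2253] ang -16.4 tilt [ 0.026 -0.004 -1.   ] F [-0.2 -0.2  0.5] T [0.06 0.03 0.02] w 59.8 t 9.72 j6 1.52
```

```bash
python3 -m inch '[[[6,0,0,0,0],[6,0,0,0,0],[6,0,0,1,0],[6,0,0,5,0],[6,0,0,11,0]]]'; python3 go.py .5047 -.173 .1 -16
```

```text
clock: 10.35
eef_pos: [0.5086, -0.1748, 0.1158]
tool_rot: [0.99, -0.142, 0.016, 0.001]
ft_force: [0.2, 0.1, -1.2]
grip_width: 0.0597
shift cm [-0.48 -0.06  1.57] roll -0.3 | at [ 0.5086 -0.1748  0.1158] ang -16.3 tilt [ 0.031 -0.006 -0.999] F [ 0.2  0.1 -1.2] T [ 0.03  0.03 -0.1 ] w 59.7 t 10.35 j6 1.52
```

```bash
python3 - <<'E'
from go import *
for i in range(4):
    p,d=cam('side'); o,R,a=st(); print(o['clock'],o['eef_pos'].round(4),R[:,2].round(4),a)
save('s5.png',p,4,(240,100,400,220))
E
```

```text
10.4 [ 0.5018 -0.1725  0.1061] [ 1.440e-02  2.000e-04 -9.999e-01] -16.305260115619898
10.45 [ 0.5012 -0.1723  0.1086] [ 0.0121  0.0011 -0.9999] -16.306623467520836
10.5 [ 0.5035 -0.1733  0.1121] [ 1.730e-02 -7.000e-04 -9.999e-01] -16.32261563407219
10.55 [ 0.5059 -0.1742  0.1148] [ 0.0229 -0.0027 -0.9997] -16.327458015259822
```

View pics/s5.png

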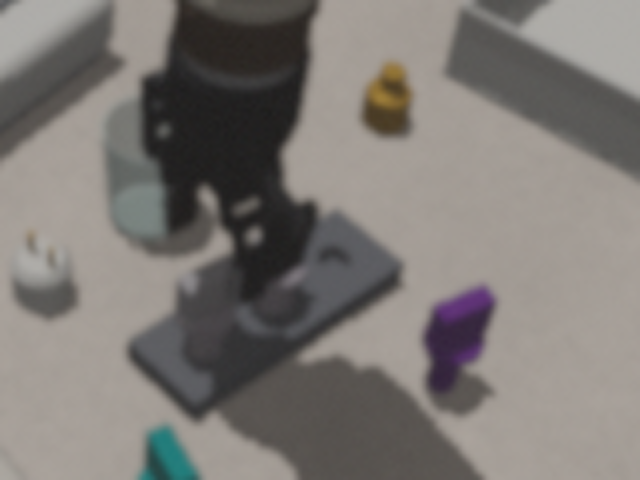

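Rapid stops make the arm ring, and each call starts from the measured tilt. I'll use that to bring the tilt back to zero before gripping.

```bash
python3 -m inch '[[[6,0.2,0,-4,0],[6,0.2,0,-8,0],[6,0.2,0,-10,0],[6,0.2,0,-10,0],[6,0.2,0,-10,0]]]'; python3 go.py .5047 -.173 .15 -16;  python3 -m inch '[[[6,0,0,0,0],[6,0,0,0,0],[6,0,0,0.5,0],[6,0,0,3,0],[6,0,0,8,0]]]'; python3 - <<'E'
from go import *
for i in range(2):
    p,d=cam('side'); o,R,a=st(); print(o['clock'],o['eef_pos'].round(4),R[:,2].round(4),a)
E
```

```text
clock: 11.18
eef_pos: [0.5057, -0.1744, 0.2156]
tool_rot: [0.99, -0.142, 0.012, -0.0]
ft_force: [-0.1, 0.4, 0.0]
grip_width: 0.0596
shift cm [-0.3  -0.09  6.56] roll -0.3 | at [ 0.5057 -0.1744  0.2156] ang -16.3 tilt [ 0.024 -0.003 -1.   ] F [-0.1  0.4  0. ] T [-0.04  0.08 -0.  ] w 59.6 t 11.18 j6 1.52
clock: 11.8
eef_pos: [0.5096, -0.1754, 0.1364]
tool_rot: [0.99, -0.142, 0.015, 0.0]
ft_force: [1.4, 0.1, 0.1]
grip_width: 0.0598
11.85 [ 0.5041 -0.1734  0.128 ] [ 1.530e-02 -1.000e-04 -9.999e-01] -16.320626580318898
11.9 [ 0.5033 -0.1732  0.13  ] [ 1.300e-02  7.000e-04 -9.999e-01] -16.317696913743656
```

Now at 0.013. Starting the next cycle from here.

```bash
python3 -m inch '[[[6,0,0,-3,0],[6,0,0,-6,0],[6,0,0,-8,0],[6,0,0,-8,0],[6,0,0,-8,0]]]'; python3 go.py .5047 -.173 .15 -16;  python3 -m inch '[[[6,0,0,0,0],[6,0,0,0,0],[6,0,0,0.5,0],[6,0,0,3,0],[6,0,0,8,0]]]'; python3 - <<'E'
from go import *
for i in range(2):
    p,d=cam('side'); o,R,a=st(); print(o['clock'],o['eef_pos'].round(4),R[:,2].round(4),a)
E
```

```text
clock: 12.52
eef_pos: [0.502, -0.1732, 0.2099]
tool_rot: [0.99, -0.142, 0.006, -0.001]
ft_force: [0.2, -0.0, -0.9]
grip_width: 0.0596
shift cm [ 0.18 -0.07  5.99] roll -0.3 | at [ 0.502  -0.1732  0.2099] ang -16.3 tilt [ 0.013  0.001 -1.   ] F [ 0.2 -0.  -0.9] T [0.03 0.03 0.02] w 59.6 t 12.53 j6 1.52
clock: 13.15
eef_pos: [0.505, -0.1738, 0.1308]
tool_rot: [0.99, -0.142, 0.009, -0.001]
ft_force: [0.5, -0.0, 0.5]
grip_width: 0.0602
13.2 [ 0.4994 -0.1718  0.1224] [ 0.0037  0.0039 -1.    ] -16.318928377445225
13.25 [ 0.4986 -0.1715  0.1244] [ 0.0014  0.0048 -1.    ] -16.320098510236143
```

```bash
python3 go.py .5047 -.173 .0755 -16.1; python3 -m inch '[[[6,0.2,0.1,0.5,0],[6,0.4,0.2,1,0],[6,0.5,0.2,1.5,0],[6,0.5,0.2,1.5,0],[6,0.5,0.2,1.5,0]]]'; python3 go.py .5047 -.173 .0755 -16.1
```

```text
shift cm [ 0.63 -0.01  4.89] roll -0.2 | at [ 0.4986 -0.1715  0.1244] ang -16.3 tilt [ 0.001  0.005 -1.   ] F [-1.4 -0.3  0.2] T [0.01 0.12 0.02] w 60.0 t 13.25 j6 1.52
clock: 13.88
eef_pos: [0.5032, -0.1749, 0.1099]
tool_rot: [0.99, -0.142, 0.001, -0.002]
ft_force: [0.0, 0.1, -0.1]
grip_width: 0.0603
shift cm [ 0.09 -0.21  3.44] roll -0.2 | at [ 0.5032 -0.1749  0.1099] ang -16.3 tilt [ 0.002  0.005 -1.   ] F [ 0.   0.1 -0.1] T [-0.03 -0.02 -0.04] w 60.3 t 13.88 j6 1.52
```

Tilt is now about 0.3°. Descending to grip.

```bash
python3 -m inch '[[[6,0,-0.1,0.8,0],[6,0.1,-0.2,1.8,0],[6,0.1,-0.2,2.9,0],[6,0.1,-0.2,3.4,0],[6,0.1,-0.2,3.4,0]]]'; python3 -m inch '[[[5,0,0,0,0],[3,0,0,0,0],[0.5,0,0,0,0],[0.5,0,0,0,0],[0.5,0,0,0,0]]]'; python3 go.py .5047 -.173 .0755 -16
```

```text
clock: 14.5
eef_pos: [0.5042, -0.1729, 0.0751]
tool_rot: [0.99, -0.142, -0.0, -0.003]
ft_force: [0.9, -0.3, -0.4]
grip_width: 0.06
clock: 15.12
eef_pos: [0.5046, -0.1731, 0.0756]
tool_rot: [0.99, -0.142, 0.0, -0.002]
ft_force: [-0.2, 0.2, 2.0]
grip_width: 0.0153
shift cm [ 0.01 -0.01  0.01] roll -0.3 | at [ 0.5046 -0.1731  0.0756] ang -16.3 tilt [ 0.002  0.005 -1.   ] F [-0.2  0.2  2. ] T [ 0.01  0.06 -0.04] w 15.3 t 15.12 j6 1.52
```

```bash
python3 -m inch '[[[0.5,0,0,-2,0],[0.5,0,0,-6,0],[0.5,0,0,-11,0],[0.5,0,0,-14,0],[0.5,0,0,-14,0]]]'; python3 go.py .5759 .0447 .21 -26.5
```

```text
clock: 15.75
eef_pos: [0.5057, -0.1742, 0.2179]
tool_rot: [0.99, -0.142, 0.003, -0.002]
ft_force: [0.8, -0.3, -2.4]
grip_width: 0.015
shift cm [  0.58 -22.98   0.9 ] roll 10.2 | at [ 0.5057 -0.1742  0.2179] ang -16.3 tilt [ 0.006  0.003 -1.   ] F [ 0.8 -0.3 -2.4] T [ 0.02 -0.01 -0.  ] w 15.0 t 15.75 j6 1.52
```

```bash
python3 -m inch '[[[0.5,0.1,-4,0,0],[0.5,0.3,-10,0,0],[0.5,0.5,-16,0,0],[0.5,0.6,-21,0,0],[0.5,0.6,-22,0,0]]]'; python3 -m inch '[[[0.5,0,0,0,0],[0.5,0,0,0,0],[0.5,0,0,0,0],[0.5,0,0,0,0],[0.5,0,0,0,0]]]'; python3 go.py .5759 .0447 .2 -26.5
```

```text
clock: 16.38
eef_pos: [0.5727, 0.0383, 0.2161]
tool_rot: [0.99, -0.14, 0.001, -0.002]
ft_force: [-0.2, -0.9, -2.9]
grip_width: 0.0152
clock: 17.0
eef_pos: [0.5727, 0.0377, 0.2164]
tool_rot: [0.99, -0.14, 0.001, -0.002]
ft_force: [-0.2, 0.3, -1.6]
grip_width: 0.0152
shift cm [ 0.11 -0.75  1.64] roll 10.4 | at [0.5727 0.0377 0.2164] ang -16.1 tilt [ 0.003  0.003 -1.   ] F [-0.2  0.3 -1.6] T [-0.01  0.01  0.  ] w 15.2 t 17.0 j6 1.92
```

```bash
python3 -m inch '[[[0.5,0,-0.3,0.6,0],[0.5,0.1,-0.6,1.5,0],[0.5,0.1,-0.75,2.3,0],[0.5,0.1,-0.75,2.6,0],[0.5,0.1,-0.75,2.6,0]]]'; python3 go.py .5759 .0447 .19 -26.5; python3 - <<'E'
from h import *
for n,r in(('side',(160,150,260,240)),('top',(160,110,260,200))):
    p,d=cam(n); save(n+'6.png',p,6,r)
print(proj('side',[[.5759,.0447,.115]]),proj('top',[[.5759,.0447,.115]]))
E
```

```text
clock: 17.62
eef_pos: [0.5756, 0.0448, 0.1899]
tool_rot: [0.99, -0.14, 0.001, -0.002]
ft_force: [0.1, -0.5, -1.8]
grip_width: 0.0152
shift cm [ 0.03 -0.   -0.01] roll 10.4 | at [0.5756 0.0448 0.1899] ang -16.1 tilt [ 0.002  0.003 -1.   ] F [ 0.1 -0.5 -1.8] T [-0.    0.02  0.06] w 15.2 t 17.62 j6 1.93
[[205.08594863 201.37294459]] [[207.56616387 162.24324852]]
```

View pics/side6.png

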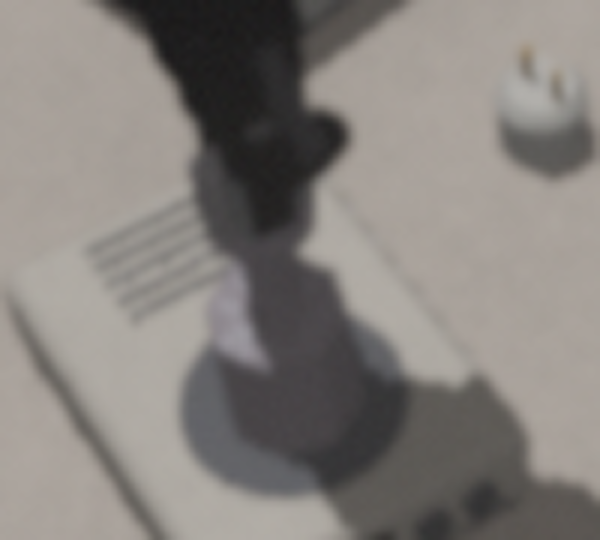

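View pics/top6.png

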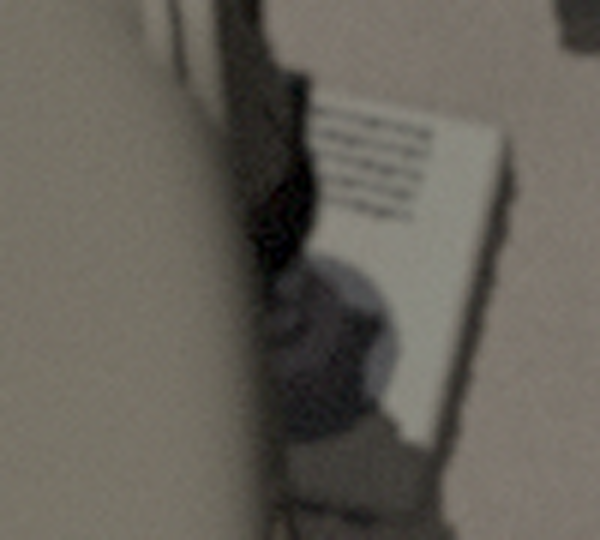

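The side crop shows the spindle standing over the hub (280,300), but shadow hides the bore. Entering by feel in small steps.

```bash
python3 -m inch '[[[0.5,0,0,0.3,0],[0.5,0,0,0.6,0],[0.5,0,0,0.8,0],[0.5,0,0,1,0],[0.5,0,0,1,0]]]'; python3 go.py .5759 .0447 .17 -26.5
```

```text
clock: 18.35
eef_pos: [0.5759, 0.0447, 0.1803]
tool_rot: [0.99, -0.14, 0.001, -0.002]
ft_force: [-0.3, 0.7, -1.4]
grip_width: 0.0153
shift cm [0.   0.01 1.03] roll 10.4 | at [0.5759 0.0447 0.1803] ang -16.1 tilt [ 0.003  0.003 -1.   ] F [-0.3  0.7 -1.4] T [-0.03  0.04 -0.04] w 15.3 t 18.35 j6 1.93
```

```bash
python3 -m inch '[[[0.5,0,0,0.1,0],[0.5,0,0,0.3,0],[0.5,0,0,0.4,0],[0.5,0,0,0.5,0],[0.5,0,0,0.5,0]]]'; python3 go.py .5759 .0447 .17 -26.5
```

```text
clock: 18.98
eef_pos: [0.5756, 0.0448, 0.175]
tool_rot: [0.99, -0.14, 0.001, -0.002]
ft_force: [-0.2, 0.7, -1.7]
grip_width: 0.0152
shift cm [0.03 0.01 0.5 ] roll 10.4 | at [0.5756 0.0448 0.175 ] ang -16.1 tilt [ 0.002  0.003 -1.   ] F [-0.2  0.7 -1.7] T [ 0.18  0.21 -0.  ] w 15.2 t 18.98 j6 1.93
```

The nose is 7–8 mm into the bore with no axial force. Continuing until the key rests on the hub.

```bash
python3 -m inch '[[[0.5,0,0,0.2,0],[0.5,0,0,0.4,0],[0.5,0,0,0.6,0],[0.5,0,0,0.7,0],[0.5,0,0,0.7,0]]]'; python3 go.py .5759 .0447 .17 -26.5
```

```text
clock: 19.6
eef_pos: [0.5757, 0.0449, 0.1683]
tool_rot: [0.99, -0.14, 0.001, -0.002]
ft_force: [-1.2, -0.3, 1.0]
grip_width: 0.0151
shift cm [ 0.03  0.01 -0.17] roll 10.4 | at [0.5757 0.0449 0.1683] ang -16.1 tilt [ 0.002  0.003 -1.   ] F [-1.2 -0.3  1. ] T [0.18 0.47 0.02] w 15.1 t 19.6 j6 1.93
```

The key has met the hub top at TCP z 0.168, as expected. Now turning towards the keyway under light pressure.

```bash
python3 -m inch '[[[0.5,0,0,0.1,0],[0.5,0,0,0.1,1],[0.5,0,0,0.1,2.5],[0.5,0,0,0.1,4],[0.5,0,0,0.1,4]]]'; python3 go.py .5759 .0447 .17 -26.5
```

```text
clock: 20.23
eef_pos: [0.5758, 0.0447, 0.1675]
tool_rot: [0.985, -0.175, 0.001, -0.002]
ft_force: [-2.1, 0.2, 5.7]
grip_width: 0.0152
shift cm [ 0.01 -0.   -0.25] roll 6.4 | at [0.5758 0.0447 0.1675] ang -20.1 tilt [ 0.003  0.003 -1.   ] F [-2.1  0.2  5.7] T [0.01 0.67 0.06] w 15.2 t 20.23 j6 2.0
```

```bash
python3 -m inch '[[[0.5,0,0,0.1,1],[0.5,0,0,0.1,2],[0.5,0,0,0.1,3],[0.5,0,0,0.1,4],[0.5,0,0,0.1,4]]]'; python3 go.py .5759 .0447 .17 -26.5
```

```text
clock: 20.85
eef_pos: [0.5758, 0.0447, 0.166]
tool_rot: [0.978, -0.209, 0.001, -0.002]
ft_force: [0.4, 1.0, -3.0]
grip_width: 0.0151
shift cm [ 0.01 -0.01 -0.4 ] roll 2.3 | at [0.5758 0.0447 0.166 ] ang -24.2 tilt [ 0.002  0.003 -1.   ] F [ 0.4  1.  -3. ] T [ 0.32 -0.1  -0.  ] w 15.1 t 20.85 j6 2.07
```

The force dropped to zero at -24°, so the key has slipped into the keyway. Centring it and pushing on.

```bash
python3 -m inch '[[[0.5,0,0,0.1,1],[0.5,0,0,0.2,2],[0.5,0,0,0.4,2],[0.5,0,0,0.6,2],[0.5,0,0,0.6,2]]]'; python3 go.py .5759 .0447 .146 -26.5
```

```text
clock: 21.48
eef_pos: [0.5756, 0.0445, 0.1596]
tool_rot: [0.974, -0.226, 0.0, -0.001]
ft_force: [-0.0, 0.4, -1.6]
grip_width: 0.0152
shift cm [ 0.02 -0.02  1.36] roll 0.3 | at [0.5756 0.0445 0.1596] ang -26.2 tilt [ 0.002  0.003 -1.   ] F [-0.   0.4 -1.6] T [0.09 0.1  0.01] w 15.2 t 21.48 j6 2.1
```

```bash
python3 -m inch '[[[0.5,0,0,0.2,0],[0.5,0,0,0.5,0],[0.5,0,0,0.8,0],[0.5,0,0,1.1,0],[0.5,0,0,1.2,0]]]'; python3 go.py .5759 .0447 .1386 -26.5
```

```text
clock: 22.1
eef_pos: [0.5756, 0.0446, 0.1473]
tool_rot: [0.974, -0.226, 0.0, -0.001]
ft_force: [0.0, 0.7, -1.8]
grip_width: 0.015
shift cm [ 0.02 -0.02  0.87] roll 0.3 | at [0.5756 0.0446 0.1473] ang -26.2 tilt [ 0.001  0.003 -1.   ] F [ 0.   0.7 -1.8] T [ 0.14  0.03 -0.01] w 15.0 t 22.1 j6 2.1
```

```bash
python3 -m inch '[[[0.5,0,0,0.2,0],[0.5,0,0,0.4,0],[0.5,0,0,0.6,0],[0.5,0,0,0.8,0],[0.5,0,0,0.8,0]]]'; python3 go.py .5759 .0447 .1386 -26.5
```

```text
clock: 22.72
eef_pos: [0.5758, 0.0446, 0.141]
tool_rot: [0.974, -0.226, 0.001, -0.002]
ft_force: [-2.6, 0.0, 8.3]
grip_width: 0.015
shift cm [ 0.01 -0.01  0.24] roll 0.3 | at [0.5758 0.0446 0.141 ] ang -26.2 tilt [ 0.003  0.003 -1.   ] F [-2.6  0.   8.3] T [0.09 0.84 0.01] w 15.0 t 22.73 j6 2.1
```

```bash
python3 -m inch '[[[0.5,0,0,0.1,0],[0.5,0,0,0.2,0],[0.5,0,0,0.35,0],[0.5,0,0,0.5,0],[0.5,0,0,0.5,0]]]'; python3 go.py .5759 .0447 .1386 -26.5
```

```text
clock: 23.35
eef_pos: [0.5758, 0.0446, 0.1386]
tool_rot: [0.974, -0.226, 0.002, -0.002]
ft_force: [-5.7, -0.3, 12.5]
grip_width: 0.015
shift cm [ 0.01 -0.01  0.  ] roll 0.3 | at [0.5758 0.0446 0.1386] ang -26.2 tilt [ 0.005  0.003 -1.   ] F [-5.7 -0.3 12.5] T [ 0.06  1.38 -0.02] w 15.0 t 23.35 j6 2.1
```

```bash
python3 -m inch '[[[0.5,0,0,0.3,0],[0.5,0,0,0.4,0],[0.5,0,0,0.5,0],[0.5,0,0,0.5,0],[0.5,0,0,0.5,0]]]'; python3 go.py .5759 .0447 .1386 -26.5
```

```text
clock: 23.98
eef_pos: [0.5758, 0.0446, 0.1386]
tool_rot: [0.974, -0.226, 0.004, -0.002]
ft_force: [-9.3, 0.5, 24.2]
grip_width: 0.0154
shift cm [ 0.   -0.01 -0.  ] roll 0.3 | at [0.5758 0.0446 0.1386] ang -26.2 tilt [ 0.008  0.003 -1.   ] F [-9.3  0.5 24.2] T [-0.01  2.52 -0.03] w 15.4 t 23.98 j6 2.1
```

The force rises while z stays at 0.1386, exactly the predicted home height, so this is the hard stop of collar on hub. One small sideways relief while still pressing, then I'll look.

```bash
python3 -m inch '[[[0.5,-0.1,0,0.4,0],[0.5,-0.1,0,0.4,0],[0.5,-0.15,0,0.4,0],[0.5,-0.15,0,0.4,0],[0.5,-0.15,0,0.4,0]]]'; python3 go.py .5759 .0447 .1386 -26.5; python3 - <<'E'
from h import *
for n,r in(('side',(150,150,270,240)),('top',(0,0,512,384))):
    p,d=cam(n); save(n+'7.png',p,6 if n=='side' else 1.5,r)
    if n=='side': save('side7full.png',p,1.5)
E
sleep 0; python3 go.py .5759 .0447 .1386 -26.5
```

```text
clock: 24.6
eef_pos: [0.5755, 0.0447, 0.1387]
tool_rot: [0.974, -0.227, 0.006, -0.003]
ft_force: [-4.8, -1.8, 18.4]
grip_width: 0.0152
shift cm [ 0.04 -0.02  0.01] roll 0.3 | at [0.5755 0.0447 0.1387] ang -26.2 tilt [ 0.013  0.002 -1.   ] F [-4.8 -1.8 18.4] T [-0.3   1.62 -0.06] w 15.2 t 24.6 j6 2.1
shift cm [ 0.04 -0.02  0.01] roll 0.3 | at [0.5755 0.0447 0.1387] ang -26.2 tilt [ 0.013  0.002 -1.   ] F [-4.4 -1.4 18.1] T [-0.3   1.64  0.  ] w 15.4 t 24.7 j6 2.1
```

View pics/side7.png

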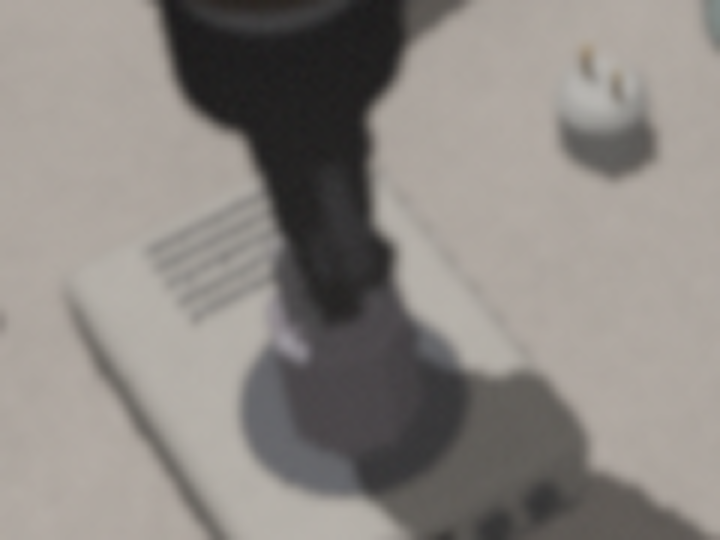

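View pics/side7full.png

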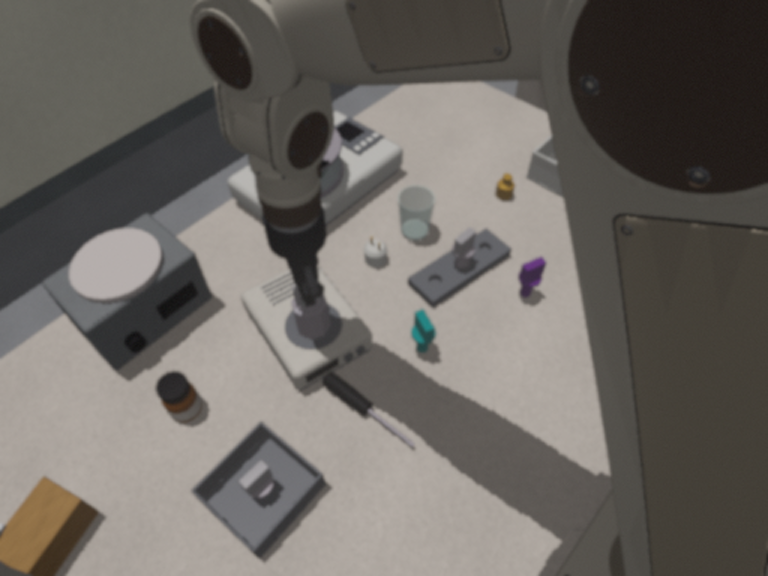

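View pics/top7.png

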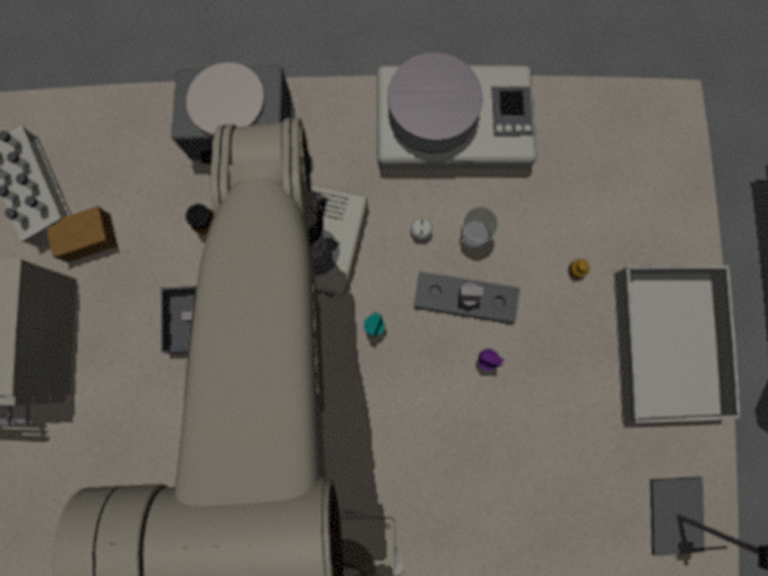

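```bash
python3 -m inch '[[[0.5,0.05,0,0.5,0],[0.5,0.1,0,0.55,0],[0.5,0.1,0,0.55,0],[0.5,0.1,0,0.55,0],[0.5,0.1,0,0.55,0]]]'; python3 go.py .5759 .0447 .1386 -26.5
```

```text
clock: 25.32
eef_pos: [0.5756, 0.0447, 0.1386]
tool_rot: [0.974, -0.226, 0.007, -0.003]
ft_force: [-12.8, 1.8, 28.1]
grip_width: 0.0152
shift cm [ 0.03 -0.02  0.  ] roll 0.3 | at [0.5756 0.0447 0.1386] ang -26.2 tilt [ 0.015  0.003 -1.   ] F [-12.8   1.8  28.1] T [0.14 3.35 0.04] w 15.2 t 25.32 j6 2.1
```

The collar is seated, with about 30 N on a hard stop at z 0.1386, which is well below the limits. The side picture shows the reject in the tray (258,480), the middle sound spindle still in the stand (465,245), and the bystanders and look-alikes undisturbed. Handing in.

```bash
python3 -c "
from workcell import ticket
print(ticket.job_done())"; python3 go.py .5759 .0447 .1386 -26.5
```

```text
the job is handed in; nothing more can be done
None
the job is handed in; nothing more can be done
```

The job is done and was handed in at about 25 s of the 72 s allowed. The short reject went from the right-hand well into the grey reject bin. The left sound spindle is in the hub, still gripped and pressed home.

**Fit:** The nose entered freely and the key came to rest on the hub at about 14 mm. I turned it under about 7 N, and the force dropped to nothing at a yaw of about -24°, against about -26.5° for the keyway as measured from the pictures. I then pushed it down against the spring.

**Last checks:**
- **Seating:** the tool stayed at 138.6 mm, the height predicted for the collar on the hub, while the push rose from 12 N to 28 N. That is a hard stop, well above the spring's 12.4 N.
- **Grip:** the jaws read 15.2 mm on the 16 mm bar, and nothing suggested the spindle had slipped.
- **Scene:** the last pictures show the reject inside the bin, the middle sound spindle still in the stand, and the bystanders and look-alikes where they were.

**What was not perfect:**
- The two cameras disagreed by about 3 mm in y, so I used averages and relative distances and then felt the way in.
- The arm ended tilted by about 0.9°, with about 13 N of side load. I tried once to relieve it without getting rid of it.
- Shadow and the gripper hid the collar-to-hub contact, so seating rests on the height and force readings.

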